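Load the embossing press and give it three turns

ROBOT

A 7-joint arm with a two-finger parallel gripper is mounted at the origin on the work surface. World frame = base frame: x ahead of the robot, y to its left, z up, the work surface at z = 0. Lengths are in mm, angles in rad, forces in N, time in s.
With the tool pointing down it reaches from about 400 to 875 mm from the base axis. Payload 6.5 kg.
Tool frame: the origin (TCP) lies at the very end of the fingers, on their centre line; the grasp point (between the pads) lies 19 mm behind it (grasp_offset is the distance from the TCP to the grasp point, in mm); z points along the fingers, y is the line along which they close (so a half turn about z gives the same grasp; the last joint's range is limited). The gripper opens to 88 mm and grips with 3 to 60 N. Pads are 18 mm wide; open, the fingers measure 123 mm over their backs; the gripper's body (75 mm by 187 mm) begins 45 mm behind the grasp point.
Start: joints at [-1.194, 0.536, -0.004, 1.538, 0.003, 1.067, -0.071], TCP at [278.501, 587.305, 218.016] pointing down, gripper open.
Joint ranges: [-2.7, 2.7], [-0.37, 2.16], [-1.27, 1.26], [0.24, 2.4], [-1.31, 4.45], [0.19, 1.91], [-2.76, 2.76]. Speed limits (rad/s): [2.39, 2.39, 3.14, 3.14, 3.14, 3.14, 3.14].

INTERFACE

Orientations are given as a unit quaternion [x, y, z, w].
In Python, from plant import move_to, move_linear, move_j, set_gripper, pause, inverse_kinematics, read_state, capture, IKError, finish_job, trace, grasp_offset gives the robot as it stands. The module is installed in compiled form; this text tells all that it offers. Calls block until the motion is done:
- move_to(position, orientation): joint-space move of the TCP to a pose.
- move_linear(position, speed=150, orientation=None, max_force=None): straight line of the TCP; orientation=None keeps the orientation; speed is the mean speed in mm/s. With max_force (N) it stops when the force on the tool has changed by that much, and returns True; else False.
- move_j(angles): joint-space move.
- set_gripper(opening, effort=None): finger opening in mm; effort is the grip in N (None keeps the last); returns when the fingers have stopped.
- pause(seconds).
- inverse_kinematics(position, orientation): joint angles nearest the present ones, or None.
- read_state(): the state.
- capture(name): name is "side" or "top"; returns a dict with "frame" (384x512x3 uint8, red, green, blue), "fx", "fy", "cx", "cy" (pixels), "T" (4x4, takes a point from camera to world coordinates). Camera axes: x right, y up, looking along -z (the intrinsics and any distortion apply to the point x, -y, -z); pixel columns grow to the right and rows downward; lengths in mm; the calibration is good to about 2 mm. A picture is of the moment at which its call begins. There is no depth.
A pose or a line that the arm cannot do raises IKError and nothing moves.
- finish_job(): hands the job in; it is judged then, once.
Trained networks look in a picture, given as the dict that the camera call returned (one of the last four; its "shot" number tells which), for a name from the list of things; names that differ only in an ending like _2 or _b are one class to them, and where a whole thing is asked for, a point or a joint stands for the part that bears it (a point fixed in the world has none). Each returns a list of dicts, best first, with "p" (0 to 1); they miss things now and then, are a little off and sometimes report something else, mostly with a low value. They report only what shows in the picture. A call takes as long as a camera call. They do not tell look-alikes from the thing itself.
- trace(query, picture): "mask" (384x512 bool, what is visible of it) and "box" ([centre column, centre row, width, height] in pixels, round what is visible of it).
The state is a dict: "t": time; "joint_pos": joint angles; "joint_vel": joint speeds; "effort": joint torques, N m; "ee_pos": TCP position; "orientation": TCP orientation; "ft_force": force on the tool from outside, world axes, zero at the start; "ft_torque": the same for the moment, N m; "gripper_width": finger opening in mm; "grip_force": force on a finger pad.
Only numpy, scipy, OpenCV 4.12 (cv2) and the standard library are available. Lean on these libraries where they do the work, as an engineer would, in place of code of your own. Each camera call takes 0.05 s, during which the arm holds its last target. There are 200 camera calls.

TASK

Push the embossing block along the bed of the press, under the platen, until it is fully home against the stop at the far end. Then turn the crank on top of the press exactly three full turns clockwise as seen from above, so that the ring at the end of the crank finishes where it started, and let go. Leave the other things on the table where they are.

Things in the scene. Friction and masses are not known exactly. Their poses are not given: they have to be found in the camera images.
- press: Grey hand screw press fixed to the table. Origin at table height on the screw axis; z up; y runs along the bed, from its open loading end (-y) to the stop (+y). Bed: plate 190 mm wide, top 15 mm above the table, from y = -310 to +120 mm, with two rails 10 mm high, 102 mm apart inside. Two posts at x = +-77 mm carry a crossbeam 195 mm (x) by 60 mm (y), 105 to 135 mm above the table.
- stop (a point): Middle of the stop's face, where the block's end must come: y = +90 mm of the press, 26 mm above the table. The stop is a steel bar across the bed, 22 mm high.
- block: Loose wooden block with a brass face, 90 mm (its x) by 180 mm (its y) by 30 mm high, 0.3 to 0.55 kg, lying on the bed between the rails with 6 mm play each side. Origin at the centre of its underside. Fully home, its +y end touches the stop and its centre is under the screw axis (y = 0 of the press).
- hub (a point): Centre of the top of the crank's hub (38 mm across), on the screw axis, 185 mm above the table. The crank turns about it and stays where it is left; some 3 N at its ring turn it. Nothing shows the number of turns. Clockwise from above lowers the platen, 6 mm a turn.
- eye (a point): Centre of the hole of the level steel ring at the crank's end, 85 mm from the screw axis, half-way up the ring (175 mm above the table). Hole 60 mm across, outside 76 mm, ring 20 mm high; nothing lies within 30 mm below it. It starts towards the stop side (+y of the press), up to 1.2 rad either way. The hole takes closed fingers, which can carry it round.
- platen_mid (a point): Centre of the steel platen (100 x 80 x 12 mm) that hangs on the screw under the crossbeam; it starts about 84 mm above the table and only moves up and down.
- pad: Black rubber-faced pad under the platen, 90 x 76 x 10 mm, on soft springs; origin at the centre of its underside, about 58 mm above the table at the start. It meets the block's top (45 mm above the table) after a little over two turns and presses on it with several newtons after three.
- mallet: Bystander: mallet lying down, yellow head 56 mm thick and 100 mm long, wooden handle, 230 mm in all.
- rack: Bystander: wooden block 70 x 240 x 50 mm with five steel stamps standing in it, 130 mm high in all.
- jar: Bystander: closed jar 60 mm across, 85 mm high.
- mug: Bystander: white mug 80 mm across, 90 mm high.
- tin: Bystander: closed tin 80 mm across, 50 mm high.
- awl: Bystander: awl with a wooden handle, lying down.
- ruler: Bystander: steel rule 30 x 300 x 4 mm, lying flat beside the press.
Not all that is in view belongs to the job. Leave any blue or white look-alike of the block alone.

How it is judged (in metres and radians):
On the way:
1. the block is home against the stop, the crank not yet turned (y of block in the frame of press between -0.006 and 0.006 m and distance of eye from where it was at the start of the episode below 0.04 m and distance of platen_mid from where it was at the start of the episode below 0.003 m), for 0.2 s.
At the end, for the whole second after the job is handed in: The block is home (its centre within 6 mm of the screw axis along the bed), the ring is within 25 mm of where it started, the platen has come down three turns' worth (15.5 to 20.5 mm) and its pad presses on the block, which lies still (y of block in the frame of press between -0.006 and 0.006 m and distance of eye from where it was at the start of the episode below 0.025 m and distance of platen_mid from where it was at the start of the episode between 0.0155 and 0.0205 m and contact force between pad and block above 1 N and linear speed of block below 0.01 m/s); the robot touches nothing.
It fails at once if a bystander (mallet, rack, jar, mug, tin, awl or rule) is moved by more than 40 mm (distance of any of mallet, rack, jar, mug, tin, awl, ruler from where it was at the start of the episode above 0.04 m).
It also fails if it takes over 70 s, if anything falls off the work surface, if the arm or the gripper's body presses on something with over 40 N, if the wrist force passes 120 N, or if a joint passes its speed limit or range.

## Working session

There is one attempt and no reset: what is moved stays moved. The work goes in short steps, each a Python script; the robot and the scene stay as the last script left them, time stands still between calls to the robot, and variables do not carry over. Pictures are saved under pics/ and viewed, at most 10 in all, crops included, and the job is handed in when it is done.

```bash
mkdir -p pics; python3 - <<'E'
from plant import *
import cv2,numpy as np
for n in("top","side"):
    p=capture(n); cv2.imwrite(f"pics/{n}0.png",cv2.resize(p["frame"][:,:,::-1],(800,600)))
    print(n,p["fx"],p["fy"],p["cx"],p["cy"],np.round(p["T"],3).tolist(),[k for k in p])
    for q in("press","block","hub","eye","stop","platen_mid","ruler"):
        r=trace(q,p); print(q,[(round(d["p"],2),np.round(d["box"]).tolist()) for d in r[:3]])
    np.save(f"{n}0.npy",p,allow_pickle=True)
print(read_state()["t"],read_state()["orientation"],grasp_offset)
E
```

```text
top 408.32713819320435 408.32713819320435 253.7936752130527 188.1298918979433 [[0.008, 1.0, -0.026, 440.7], [-1.0, 0.008, -0.018, -70.367], [-0.017, 0.026, 1.0, 1418.062], [0.0, 0.0, 0.0, 1.0]] ['frame', 'fx', 'fy', 'cx', 'cy', 'T', 'shot']
press [(0.84, [224.0, 158.0, 136.0, 64.0])]
block [(0.92, [330.0, 209.0, 55.0, 42.0]), (0.76, [332.0, 279.0, 56.0, 35.0]), (0.61, [206.0, 232.0, 37.0, 55.0])]
hub [(0.6, [222.0, 159.0, 135.0, 64.0])]
eye [(0.82, [176.0, 145.0, 41.0, 31.0]), (0.44, [276.0, 200.0, 29.0, 10.0])]
stop [(0.88, [223.0, 158.0, 137.0, 65.0]), (0.56, [240.0, 158.0, 51.0, 34.0])]
platen_mid [(0.59, [204.0, 158.0, 2.0, 28.0])]
ruler [(0.7, [232.0, 122.0, 89.0, 11.0]), (0.29, [221.0, 158.0, 135.0, 63.0])]
side 362.5414910552501 362.5414910552501 259.863740158408 186.33218967477893 [[-0.986, 0.13, -0.104, 338.28], [-0.166, -0.748, 0.643, 817.602], [0.005, 0.651, 0.759, 1157.584], [0.0, 0.0, 0.0, 1.0]] ['frame', 'fx', 'fy', 'cx', 'cy', 'T', 'shot']
press [(0.8, [224.0, 231.0, 69.0, 99.0])]
block [(0.88, [293.0, 249.0, 52.0, 25.0]), (0.83, [336.0, 169.0, 29.0, 34.0]), (0.74, [230.0, 206.0, 28.0, 29.0])]
hub [(0.81, [223.0, 230.0, 65.0, 97.0])]
eye [(0.65, [212.0, 230.0, 38.0, 29.0])]
stop [(0.72, [225.0, 230.0, 64.0, 99.0])]
platen_mid [(0.71, [226.0, 245.0, 29.0, 10.0])]
ruler [(0.85, [198.0, 219.0, 24.0, 63.0])]
0.8 [2.19567602e-01 9.75597288e-01 1.11350783e-05 2.01246735e-05] 18.700000000000003
```

View pics/top0.png

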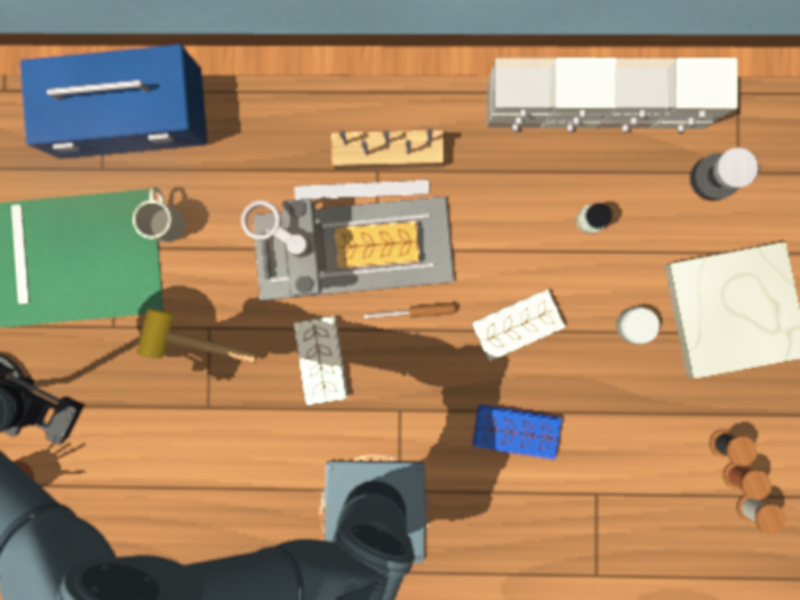

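View pics/side0.png

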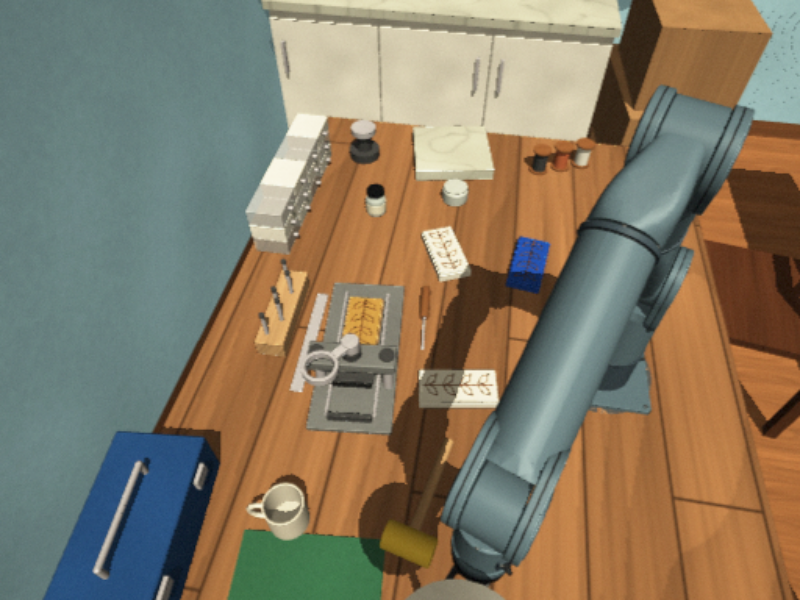

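The top view shows the press at 256–454, 197–299: hub at about (296,243), ring (260,220), gold block (336–420, 222–268) on the bed and the stop to the left (world +y). The side view agrees. The blue and white blocks are look-alikes. Next I'll zoom in for accurate points.

```bash
python3 - <<'E'
import cv2,numpy as np
for n,(a,b,c,d) in(("top",(150,115,300,200)),("side",(185,170,275,285))):
    p=np.load(n+"0.npy",allow_pickle=True).item()["frame"][b:d,a:c,::-1]
    s=5
    cv2.imwrite(f"pics/{n}c.png",cv2.resize(p,None,fx=s,fy=s,interpolation=cv2.INTER_CUBIC))
E
```

```text
(no output)
```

View pics/topc.png

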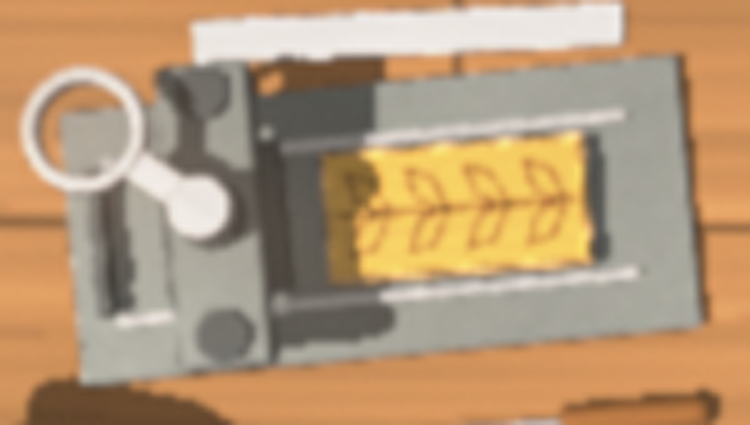

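View pics/sidec.png

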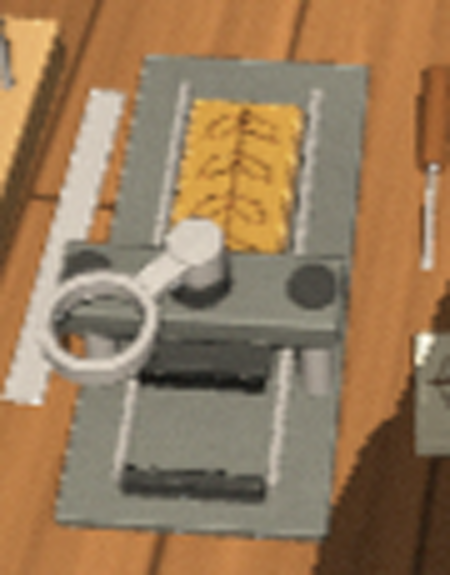

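The crops show these points. Top: hub (200,207), ring centre (83,129), bed corners (80,384), (704,324), (680,55). Side: hub (196,243), ring centre (100,322), all four bed corners. I'll fit the press pose from all of them.

```bash
cat > geo.py <<'E'
import numpy as np
from scipy.optimize import least_squares
def proj(P,p):
    T=p["T"]; c=T[:3,:3].T@(np.asarray(P,float)-T[:3,3])
    return np.array([p["fx"]*c[0]/-c[2]+p["cx"], p["fy"]*c[1]/c[2]+p["cy"]])
def back(uv,z,p):
    T=p["T"]; d=T[:3,:3]@np.array([(uv[0]-p["cx"])/p["fx"],-(uv[1]-p["cy"])/p["fy"],-1]); o=T[:3,3]
    return o+d*(z-o[2])/d[2]
def pw(q,P):  # press -> world
    c,s=np.cos(q[2]),np.sin(q[2]); return np.array([q[0]+c*P[0]-s*P[1],q[1]+s*P[0]+c*P[1],P[2]])
E
python3 - <<'E'
from geo import *
top,side=[np.load(n+"0.npy",allow_pickle=True).item() for n in("top","side")]
t=lambda a,b:np.array([a/5+150,b/5+115]); s=lambda a,b:np.array([a/5+185,b/5+170])
# image-up is world +x -> press +x; left is +y
O=[(top,t(200,207),(0,0,185)),(side,s(196,243),(0,0,185)),
(top,t(80,384),(-95,120,15)),(top,t(704,324),(-95,-310,15)),(top,t(680,55),(95,-310,15)),
(side,s(57,522),(95,120,15)),(side,s(327,536),(-95,120,15)),(side,s(368,67),(-95,-310,15)),(side,s(145,56),(95,-310,15))]
f=lambda q:np.concatenate([proj(pw(q,P),c)-uv for c,uv,P in O]+[proj(pw(q,(85*np.sin(q[3]),85*np.cos(q[3]),185)),top)-t(83,129),proj(pw(q,(85*np.sin(q[3]),85*np.cos(q[3]),180)),side)-s(100,320)])
r=least_squares(f,[570,147,0.08,.5]); q=r.x
print(q, np.round(r.fun.reshape(-1,2),1).tolist())
np.save("q.npy",q)
e=lambda w:(lambda d:(np.cos(q[2])*d[0]+np.sin(q[2])*d[1],-np.sin(q[2])*d[0]+np.cos(q[2])*d[1]))(w[:2]-q[:2])
for a in((321,155),(583,132),(593,262),(331,284)): print("blk",np.round(e(back(t(*a),45,top))))
from plant import inverse_kinematics as ik,read_state
yaw=q[2]
for y in(yaw,yaw+np.pi/2,yaw+np.pi):
  # tool x axis at angle y, tool z down: quat = (cos(y/2), sin(y/2),0,0)
  Q=[np.cos(y/2),np.sin(y/2),0,0]
  for P in((0,-285,150),(0,-285,28),(0,-100,28),(85,0,153),(-85,0,153),(0,85,153),(0,-85,153)):
    j=ik(pw(q,P).tolist(),Q); print(round(y,2),P,None if j is None else np.round(j,2).tolist())
E
```

```text
[5.65750997e+02 1.47971649e+02 1.04762814e-01 7.01307106e-01] [[-0.7, 0.5], [-0.3, -1.0], [-0.1, 0.9], [-0.6, 0.8], [-1.3, -0.2], [-0.9, -1.0], [0.2, -0.5], [0.1, -1.0], [-0.4, -1.1], [-0.1, 0.3], [-0.6, 0.1]]
blk [ 45. -64.]
blk [  43. -242.]
blk [ -45. -240.]
blk [-42. -63.]
0.1 (0, -285, 150) [-0.36, 0.66, 0.74, 1.74, -0.53, 0.96, -0.88]
0.1 (0, -285, 28) [-0.3, 0.84, 0.66, 1.78, -0.7, 0.77, -0.75]
0.1 (0, -100, 28) [-0.55, 0.76, 0.54, 1.87, -0.59, 0.69, -1.13]
0.1 (85, 0, 153) [-0.71, 0.72, 0.63, 1.56, -0.47, 1.02, -1.41]
0.1 (-85, 0, 153) [-0.87, 0.43, 0.63, 2.01, -0.35, 0.8, -1.5]
0.1 (0, 85, 153) [-0.9, 0.6, 0.6, 1.75, -0.41, 0.92, -1.59]
0.1 (0, -85, 153) [-0.65, 0.57, 0.64, 1.82, -0.42, 0.9, -1.29]
1.68 (0, -285, 150) [-0.23, 0.6, 0.54, 1.73, -0.37, 0.92, 0.57]
1.68 (0, -285, 28) [-0.11, 0.75, 0.36, 1.77, -0.39, 0.69, 0.58]
1.68 (0, -100, 28) [-0.42, 0.71, 0.35, 1.86, -0.38, 0.64, 0.27]
1.68 (85, 0, 153) [-0.53, 0.66, 0.35, 1.55, -0.25, 0.98, -0.01]
1.68 (-85, 0, 153) [-0.67, 0.39, 0.36, 2.0, -0.19, 0.78, -0.08]
1.68 (0, 85, 153) [-0.69, 0.55, 0.3, 1.74, -0.2, 0.89, -0.2]
1.68 (0, -85, 153) [-0.51, 0.52, 0.43, 1.81, -0.28, 0.87, 0.16]
3.25 (0, -285, 150) [-0.09, 0.56, 0.33, 1.72, -0.22, 0.89, 2.01]
3.25 (0, -285, 28) [0.07, 0.72, 0.11, 1.76, -0.12, 0.67, 1.92]
3.25 (0, -100, 28) [-0.17, 0.68, 0.02, 1.84, -0.02, 0.62, 1.53]
3.25 (85, 0, 153) [-0.32, 0.64, 0.03, 1.54, -0.02, 0.97, 1.39]
3.25 (-85, 0, 153) [-0.43, 0.37, 0.07, 1.99, -0.03, 0.78, 1.34]
3.25 (0, 85, 153) [-0.46, 0.53, -0.01, 1.72, 0.01, 0.89, 1.2]
3.25 (0, -85, 153) [-0.26, 0.49, 0.1, 1.79, -0.06, 0.86, 1.54]
```

```bash
cat >> geo.py <<'E'
from plant import *
q=np.load("q.npy"); Y=q[2]+np.pi/2
Q=[np.cos(Y/2),np.sin(Y/2),0,0]
W=lambda x,y,z:pw(q,(x,y,z)).tolist()
def inp(w):
    d=np.array(w[:2])-q[:2]; c,s=np.cos(q[2]),np.sin(q[2]); return np.round([c*d[0]+s*d[1],-s*d[0]+c*d[1],w[2]],1)
E
python3 - <<'E'
from geo import *
import cv2
move_to(W(0,-280,290),Q); set_gripper(40,20)
move_to(W(0,-280,90),Q)
print(move_linear(W(0,-280,30),100,max_force=10))
f0=read_state()["ft_force"]
print(move_linear(W(0,-125,30),70,max_force=20),inp(read_state()["ee_pos"]))
print(move_linear(W(0,-80,30),25,max_force=12))
s=read_state(); print(s["t"],inp(s["ee_pos"]),s["ft_force"]-f0)
p=capture("top"); cv2.imwrite("pics/top1.png",cv2.resize(p["frame"][115:200,150:300,::-1],None,fx=5,fy=5,interpolation=cv2.INTER_CUBIC))
E
```

```text
False
False [  -0.  -125.4   30. ]
False
10.2917 [  0.  -80.2  30. ] [-0.54434601 -0.32363928  0.02709653]
```

View pics/top1.png

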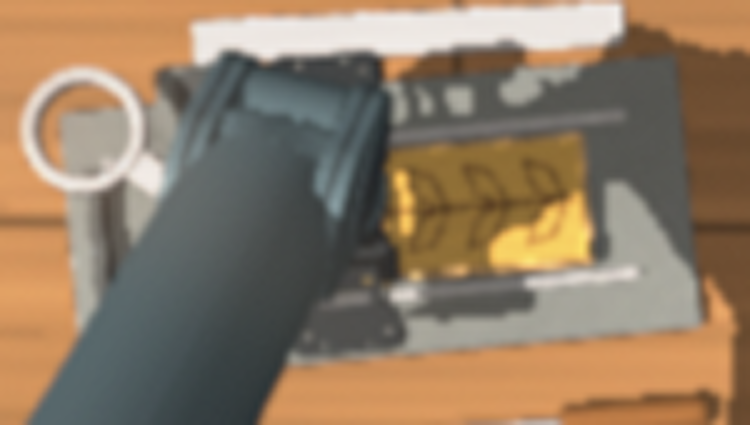

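The gripper now stands over the block's near end and the block hasn't moved. I'll check the gripper state and the side view.

```bash
python3 - <<'E'
from geo import *
import cv2
s=read_state(); print(s["gripper_width"],s["grip_force"],s["ee_pos"],s["orientation"],Q,s["ft_force"],s["effort"],s["joint_pos"])
p=capture("side"); cv2.imwrite("pics/side1.png",cv2.resize(p["frame"][130:290,150:360,::-1],None,fx=3.7,fy=3.7,interpolation=cv2.INTER_CUBIC))
E
```

```text
40.141301849819236 0.0 [574.11567395  68.25584858  29.98771609] [ 6.69207306e-01  7.43075757e-01 -3.32293739e-05  1.35100459e-05] [np.float64(0.6691146066756811), np.float64(0.7431592313449712), 0, 0] [ 0.92850554  0.29719659 -0.03891141] [-2.40858475e-02 -5.37283981e+01  9.75166619e+00 -1.54632801e+01
 -3.34369659e-02  4.18322312e-02  1.20643062e-04] [-0.54568955  0.73636817  0.47940005  1.86284245 -0.52233165  0.66975403
  0.35042371]
```

View pics/side1.png

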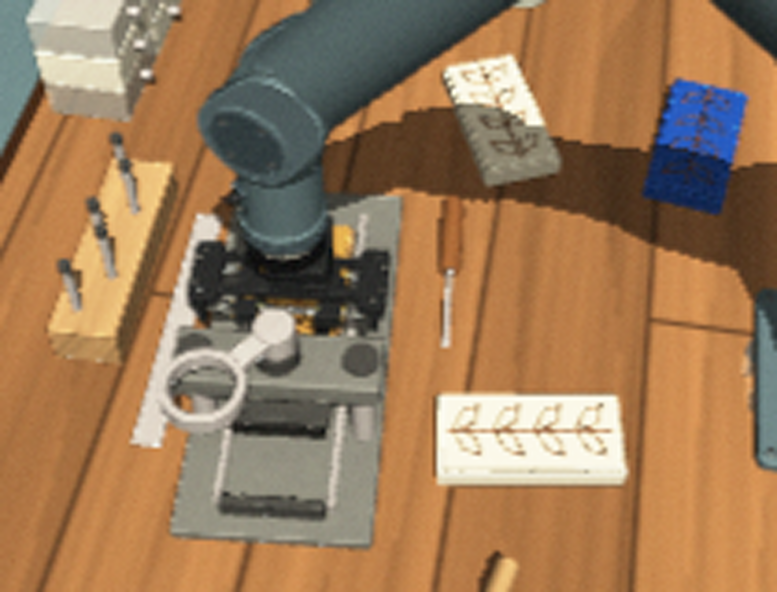

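The gripper stands over the block without any contact force, so the tips may be passing above it. I'll lift, then probe down onto the block's top to check the heights.

```bash
python3 - <<'E'
from geo import *
import cv2
move_linear(W(0,-80,75),100); move_linear(W(0,-150,75),150)
s=read_state();print(s["ft_force"],s["t"])
for z in (25,):
    print(move_linear(W(0,-150,z),30,max_force=5)); s=read_state();print(inp(s["ee_pos"]),s["ft_force"])
move_linear(W(0,-150,70),100); move_linear(W(0,-290,120),200)
p=capture("top"); cv2.imwrite("pics/top2.png",cv2.resize(p["frame"][115:200,150:300,::-1],None,fx=5,fy=5,interpolation=cv2.INTER_CUBIC))
print(read_state()["t"])
E
```

```text
[-1.15620505  0.45466475  0.38964811] 11.6083
False
[ 1.00e-01 -1.50e+02  2.51e+01] [-0.79904556 -0.0832642  -0.11862663]
14.9667
```

View pics/top2.png

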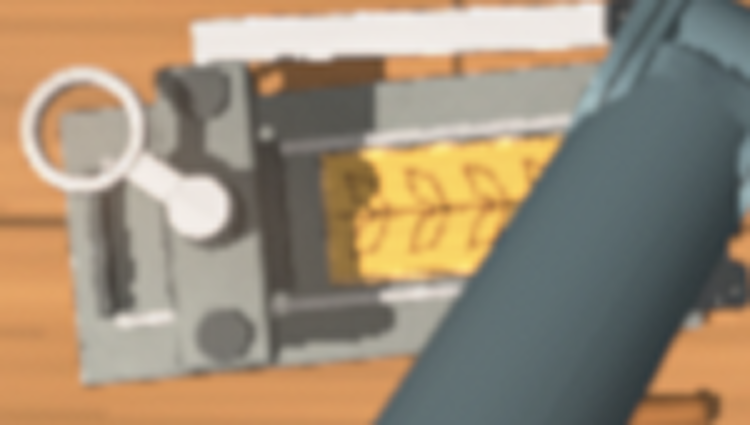

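The tip reached a reported 25 mm at the block's centre with no force, which contradicts the geometry. I'll overlay the projected TCP and body points on the side pictures.

```bash
python3 - <<'E'
from geo import *
import cv2
old=np.load("side0.npy",allow_pickle=True).item()
p=capture("side"); pt=capture("top")
s=read_state(); tcp=s["ee_pos"]; print(inp(tcp))
def R(v,tcp): c,sn=np.cos(q[2]),np.sin(q[2]); return np.array(tcp)+[c*v[0]-sn*v[1],sn*v[0]+c*v[1],v[2]]
pts=[((0,0,0),(0,0,255)),((-38,0,0),(255,0,255)),((38,0,0),(255,0,255))]+[((a,b,64),(0,255,0)) for a in(-93,93) for b in(-37,37)]
def crop(pic,a,b,w,h,k,tcp):
    im=cv2.resize(pic["frame"][b:b+h,a:a+w,::-1],None,fx=k,fy=k,interpolation=cv2.INTER_CUBIC)
    for v,c in pts:
        u=(proj(R(v,tcp),pic)-[a,b]+.5)*k; cv2.circle(im,tuple(int(x) for x in u),3,c,-1)
    return im
A=crop(p,205,120,80,120,5,tcp); B=crop(pt,250,115,80,120,5,tcp)
cv2.imwrite("pics/ov.png",np.hstack([A,B])); print(A.shape)
E
```

```text
[   0.  -288.   119.3]
(600, 400, 3)
```

View pics/ov.png

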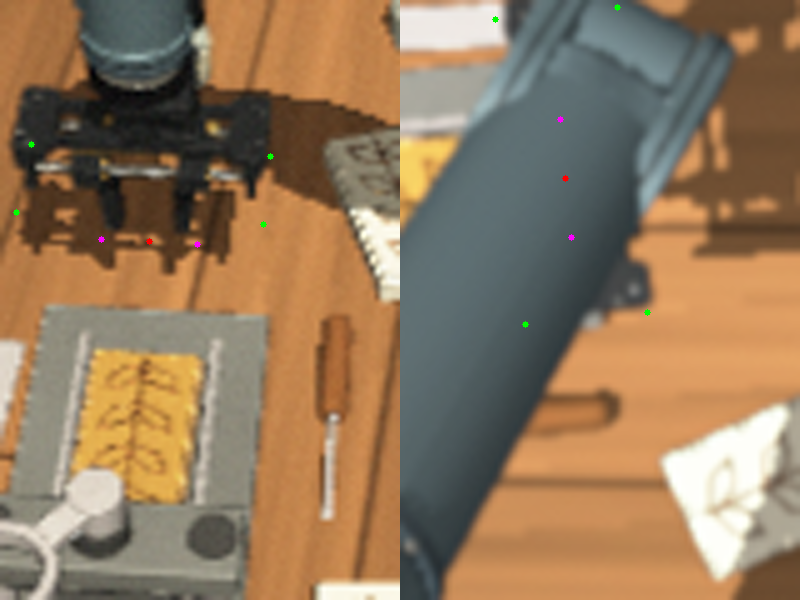

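The overlay shows the real fingertips at about (149,223), against the projected TCP at (149,241). They sit some 19 mm above the reported TCP, so my pass went over the block. I'll calibrate by touching the block's top, which is 45 mm above the table.

```bash
python3 - <<'E'
from geo import *
move_linear(W(0,-190,45),150)
print(move_linear(W(0,-190,8),25,max_force=4)); s=read_state();print(inp(s["ee_pos"]),s["ft_force"],s["t"])
move_linear(W(0,-190,60),100)
E
```

```text
True
[-1.00e-01 -1.90e+02  2.48e+01] [-0.81480685  0.52292994  5.72678033] 16.925
```

Contact came at a reported 24.8 mm, so the true tip is 20 mm above the reading. I'll correct for that and push.

```bash
cat >> geo.py <<'E'
W=lambda x,y,z:pw(q,(x,y,z-20)).tolist()   # z = true fingertip height
E
python3 - <<'E'
from geo import *
move_linear(W(0,-280,85),200)
print(move_linear(W(0,-280,30),100,max_force=10))
f0=np.array(read_state()["ft_force"])
print(move_linear(W(0,-125,30),70,max_force=20),inp(read_state()["ee_pos"]),read_state()["ft_force"]-f0)
print(move_linear(W(0,-80,30),25,max_force=12))
s=read_state(); print(s["t"],inp(s["ee_pos"]),s["ft_force"]-f0)
pause(.3); print(read_state()["ft_force"]-f0)
E
```

```text
False
False [   0.  -125.2   10. ] [-0.68509972 -4.65516701  1.42460525]
True
22.2083 [  -0.5 -100.5    9.8] [-1.21718059 -1.34747753 -0.88728479]
[-0.07231147 -1.44014091 -1.16021494]
```

The block stopped at TCP y = −100.5, as expected for home, with a clear rise in force. Now to the ring.

```bash
cat >> geo.py <<'E'
C=lambda a,z=152,r=85:W(r*np.sin(a),r*np.cos(a),z)
def seen(name,pic,z,n=2):
    for d in trace(name,pic)[:n]: print(name,round(d["p"],2),np.round(d["box"]),inp(back(d["box"][:2],z,pic)))
E
python3 - <<'E'
from geo import *
move_linear(W(0,-135,30),150); move_linear(W(0,-160,240),250)
set_gripper(0,20)
move_to(C(q[3],240),Q)
p=capture("top"); seen("block",p,45,3); seen("eye",p,175)
p=capture("side"); seen("block",p,45,3); seen("eye",p,175)
print(move_linear(C(q[3],152),100,max_force=8)); s=read_state(); print(inp(s["ee_pos"]),s["ft_force"],s["t"])
E
```

```text
block 0.98 [332. 209.  52.  40.] [-204.9 -438.9   45. ]
block 0.87 [331. 278.  54.  34.] [-433.1 -411.3   45. ]
block 0.67 [206. 233.  39.  57.] [-244.8   -9.8   45. ]
eye 0.88 [180. 144.  27.  35.] [ 42.7  28.1 175. ]
block 0.89 [336. 170.  28.  34.] [-418.1 -377.    45. ]
block 0.81 [285. 163.  29.  37.] [-201.5 -400.6   45. ]
block 0.79 [224. 256.  29.  21.] [ 1.3 62.9 45. ]
eye 0.72 [226. 245.  28.   7.] [-16.9  96.7 175. ]
eye 0.62 [211. 232.  37.  27.] [ 36.6  52.  175. ]
False
[ 55.4  65.  132.7] [ 0.65505196 -0.05654892 -0.4045737 ] 26.8333
```

```bash
python3 - <<'E'
from geo import *
f0=np.array(read_state()["ft_force"]); a=q[3]; n=16
for i in range(1,5):
    h=move_linear(C(a+i*2*np.pi/n),100,max_force=25); s=read_state(); print(h,inp(s["ee_pos"]),np.round(s["ft_force"]-f0,1))
print(s["t"])
p=capture("side"); seen("eye",p,175); seen("platen_mid",p,84)
import cv2; cv2.imwrite("pics/turn.png",cv2.resize(p["frame"][165:285,175:295,::-1],None,fx=5,fy=5,interpolation=cv2.INTER_CUBIC))
E
```

```text
False [ 76.4  38.3 132.3] [-1.   1.3  0.3]
False [ 85.1   6.3 132.2] [-1.1  0.8  0.1]
False [ 81.1 -26.3 132.1] [-0.2  0.4  0.5]
False [ 64.8 -55.4 132.1] [-0.2 -0.1 -0.3]
28.7667
eye 0.72 [213. 217.  36.  18.] [ 37.3  -5.8 175. ]
eye 0.56 [225. 248.  24.   4.] [-15.9 109.  175. ]
platen_mid 0.53 [225. 244.  30.  12.] [-1.  37.2 84. ]
```

View pics/turn.png

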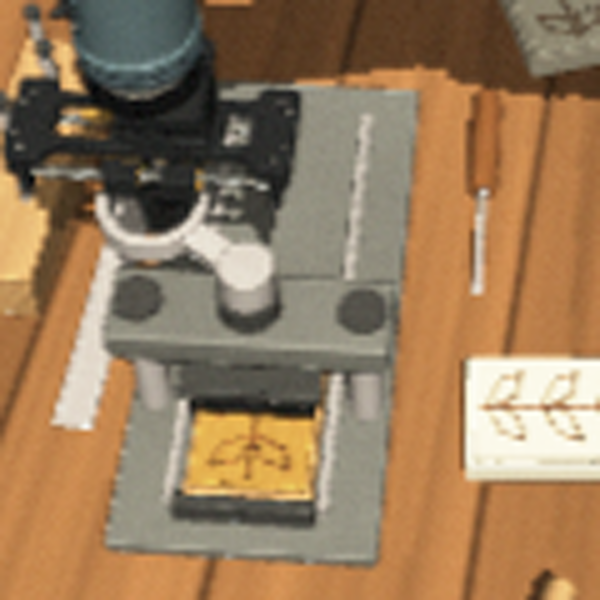

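The block is against the stop (around (250,500)), and the fingers are carrying the ring. I'll finish the three turns with a small lead to take up the play, then back to the centre and lift out.

```bash
python3 - <<'E'
from geo import *
f0=np.array(read_state()["ft_force"]); a=q[3]; n=16; m=0
for i in range(5,3*n+1):
    h=move_linear(C(a+i*2*np.pi/n),110,max_force=30); s=read_state(); m=max(m,np.linalg.norm(s["ft_force"]-f0))
    if h: print("stop",i,inp(s["ee_pos"]),s["ft_force"]); break
else:
    move_linear(C(a+.12),60); move_linear(C(a),60); print(read_state()["ft_force"]-f0)
    move_linear(C(a,240),150); move_to(W(0,-250,260),Q)
    for c,z in(("side",175),("top",175)):
        p=capture(c); seen("eye",p,z); seen("platen_mid",p,66,1)
        np.save(c+"9.npy",p,allow_pickle=True)
        old=np.load(c+"0.npy",allow_pickle=True).item()
print(m,read_state()["t"])
E
```

```text
[0.82617396 0.46062242 0.20039363]
platen_mid 0.8 [226. 246.  27.  12.] [-3.  35.2 66. ]
eye 0.81 [174. 146.  41.  37.] [ 40.1  44.7 175. ]
4.8239592375456315 51.6
```

```bash
python3 - <<'E'
import cv2,numpy as np
L=lambda n:np.load(n+".npy",allow_pickle=True).item()["frame"][:,:,::-1]
k=lambda im:cv2.resize(im,(390,290),interpolation=cv2.INTER_CUBIC)
t=lambda n:k(L(n)[115:190,148:249]); s=lambda n:k(L(n)[205:285,180:288])
cv2.imwrite("pics/cmp.png",np.vstack([np.hstack([t("top0"),t("top9")]),np.hstack([s("side0"),s("side9")])]))
E
```

```text
(no output)
```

View pics/cmp.png

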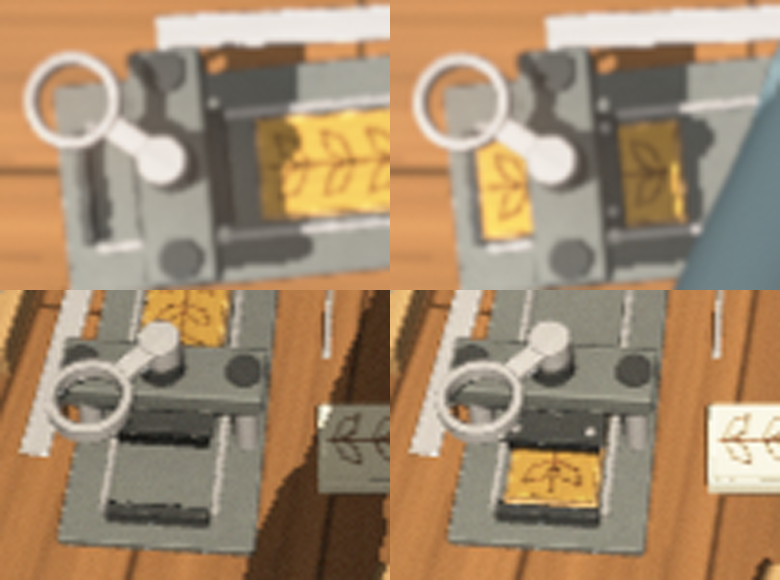

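The before and after views match: the ring is back at (70,100) top and (90,398) side. The block is against the stop, the platen is lower, and the gripper is clear. Handing in.

```bash
python3 -c "
from plant import *
print(finish_job())"
```

```text
the job is handed in; nothing more can be done
None
```

I pushed the block home against the stop, turned the crank three full turns clockwise with its ring back where it started, let go, and handed the job in at about 52 s; no verdict came back, and I couldn't measure the pad's force on the block.

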